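# Clear the ear defenders onto the rail and open the fluid canister

## Task

Open the fluid canister: first take the ear defenders that were left over its cap and hang them over the trolley rail, crown on the bar with one cup on each side, and let go of them. Then, with the canister standing in its holder (which braces it), turn the tight cap anticlockwise until it comes free and lift it straight up. Finish while holding the cap in the gripper, level and still, about 2 cm clear above the neck; keep the canister standing in its holder and leave everything else where it is.

Things in the scene. Friction and masses are not known exactly. Their poses are not given: they have to be found in the camera images.
- holder: Steel square bench holder bolted to the table: 104 x 104 outside, 34 tall, with a 6 thick floor and an 88 x 88 pocket in which the canister stands. Origin: centre of its underside, z up. It stands either left or right of the middle, at any yaw within 0.4 rad of straight, the rail on the other side.
- canister: White square plastic fluid canister, loose but kept from turning by the holder: body 84 x 84 x 95 tall, 0.55 to 1.05 kg, 2 mm play to each side in the pocket. A round neck stands in the middle of its flat top, 36 dia, its top 138 above the canister's underside. Origin: centre of its underside, z up; axes along its sides.
- cap: Round black plastic screw cap on the neck: 56 dia, 30 tall, 35 g, flat top with a thin grey stripe. Origin: centre of its underside (open end), z up. Closed, its origin is 112 above the canister's underside, 17 above the flat shoulder; its top is at 142. Turning needs about 0.3 N m. Anticlockwise seen from above loosens. It starts closed, its yaw within 3 degrees of the canister's.
- neck_top (a point): Centre of the neck's top end, 138 above the canister's underside, hidden in the cap. Three lugs and a spring seal (10 N upward) hold the cap: locked for the first 35 degrees of turn relative to the canister, free to lift straight off from 48 to 72, hard stop at about 78. The cap must rise 26 to clear the neck; the seal pushes it up by 2 as it comes free.
- earmuffs: Ear defenders, a stiff U-shaped frame, 172 wide, 0.15 to 0.3 kg. At the start the crown pad rests on the cap, one cup hanging on each side of the canister. Bows run down to two round cups, 72 dia, 26 thick, at 60 to 86 from the middle along own x, reaching 121 below the origin. Origin: centre of the crown pad's underside, z up. Own x is within 0.07 rad of the canister's x.
- crown_top (a point): Centre of the top of the ear defenders' crown pad, a grey plastic block 60 long (own x), 18 thick (own y), 22 tall, 22 above their origin. Grip it from above across its 18 mm, fingertips no lower than its underside.
- rail: Trolley push rail bolted to the table: level round steel bar, 18 dia, on a post at each end, 280 between the posts. Its top is 189 above the table. Origin: on the table below the bar's middle, own y along the bar, z up; yaw within 0.4 rad of straight.
- rail_mid (a point): Middle of the rail's bar, on the bar's centre line, 180 above the table; axes as the rail's.
- filter: Bystander: oil filter standing, white cylinder with a steel end, 71 dia x 81 tall. Origin: on it, for telling whether it moved. Leave it where it is.
- screwdriver: Bystander: screwdriver lying flat, about 200 long. Origin: on it, for telling whether it moved. Leave it where it is.
- wrench: Bystander: steel open spanner lying flat, about 200 long. Origin: on it, for telling whether it moved. Leave it where it is.
- spray: Bystander: spray can standing, 54 dia x 170 tall. Origin: on it, for telling whether it moved. Leave it where it is.
- jar: Bystander: squat jar with a plain steel lid, standing, 72 dia x 85 tall (not the thing to open). Origin: on it, for telling whether it moved. Leave it where it is.
- bulbbox: Bystander: cardboard box 70 x 50 x 45. Origin: on it, for telling whether it moved. Leave it where it is.
- socket: Bystander: steel drive socket standing, 30 dia x 40 tall. Origin: on it, for telling whether it moved. Leave it where it is.
There are look-alikes about, which are no part of the job. What is shaped like the earmuffs but pink is not meant.

How it is judged (in metres and radians):
On the way:
1. the ear defenders hang over the rail, released, the cap still closed on the canister (x of earmuffs in the frame of rail_mid between -0.025 and 0.025 m and y of earmuffs in the frame of rail_mid between -0.115 and 0.115 m and z of earmuffs in the frame of rail_mid between 0.004 and 0.016 m and angle between earmuffs's own z axis and vertical below 0.4 rad and angle between the x axis of earmuffs and the x axis of rail, either way round below 0.6 rad and contact force between earmuffs and rail above 0.4 N and contact force between earmuffs and the fingers below 0.1 N and linear speed of earmuffs below 0.05 m/s and z of cap in the frame of canister below 0.118 m), for 0.3 s.
At the end, for the whole second after the job is handed in: Cap gripped, level (14 deg), still, its rim 5 to 57 mm over the neck's top, within 25 mm of its axis, touching nothing else; ear defenders hang released, crown on the bar within 115 mm of its middle, cups either side, upright within 0.4 rad; canister upright in its holder, lifted under 6 mm (z of cap in the frame of canister between 0.143 and 0.195 m and horizontal distance between cap and canister below 0.025 m and angle between cap's own z axis and vertical below 0.25 rad and contact force between cap and the fingers above 1 N and contact force between cap and canister below 0.1 N and contact force between cap and earmuffs below 0.1 N and linear speed of cap below 0.03 m/s and x of earmuffs in the frame of rail_mid between -0.025 and 0.025 m and y of earmuffs in the frame of rail_mid between -0.115 and 0.115 m and z of earmuffs in the frame of rail_mid between 0.004 and 0.016 m and angle between earmuffs's own z axis and vertical below 0.4 rad and angle between the x axis of earmuffs and the x axis of rail, either way round below 0.6 rad and contact force between earmuffs and rail above 0.4 N and contact force between earmuffs and the fingers below 0.1 N and linear speed of earmuffs below 0.05 m/s and angle between canister's own z axis and vertical below 0.1 rad and z of canister in the frame of holder below 0.012 m and horizontal distance between canister and holder below 0.008 m); the arm keeps its last pose, push and grip.
It fails at once if the canister is lifted over 14 mm off the holder's floor or tipped over 0.2 rad (z of canister in the frame of holder above 0.02 m or angle between canister's own z axis and vertical above 0.2 rad).
It fails at once if a bystander is moved over 30 mm (distance of any of filter, screwdriver, wrench, spray, jar, bulbbox, socket from where it was at the start of the episode above 0.03 m).
It also fails if it takes over 61 s, if anything falls off the work surface, if the arm or the gripper's body presses on something with over 40 N, if the wrist force passes 120 N, or if a joint passes its speed limit or range.

## Robot

A 7-joint arm with a two-finger parallel gripper is mounted at the origin on the work surface. World frame = base frame: x ahead of the robot, y to its left, z up, the work surface at z = 0. Lengths are in mm, angles in degrees, forces in N, time in s.
With the tool pointing down it reaches from about 400 to 900 mm from the base axis. Payload 5.5 kg.
Tool frame: the origin (TCP) lies at the very end of the fingers, on their centre line; the grasp point (between the pads) lies 19 mm behind it; x points along the fingers, y is the direction in which the jaws open and shut, and the axes are right-handed (so a half turn about x gives the same grasp; the last joint's range is limited). The gripper opens to 92 mm and grips with 3 to 60 N. Pads are 19 mm wide; open, the fingers measure 130 mm over their backs; the gripper's body (75 mm by 190 mm) begins 47 mm behind the grasp point.
Start: joints at [86.528, 28.699, -24.465, 88.831, 12.651, 65.22, -12.049], TCP at [206.846, -616.21, 191.929] pointing down, gripper open.
Joint ranges: [-164.97, 164.97], [-17.58, 116.51], [-87.97, 89.64], [11.32, 138.91], [-80.73, 260.73], [10.89, 115.49], [-147.41, 147.41]. Speed limits (degrees/s): [147.25, 147.25, 180, 180, 180, 180, 180].

## Interface

Orientations are given as [roll, pitch, yaw] about the fixed x, y, z axes, in that order (R = Rz(yaw) Ry(pitch) Rx(roll)).
In Python, from cell import monitor, eyes, robot gives the robot as it stands.
- The arm moves only by the tool step_arm, never from a script. Its argument "rows" is a list that holds one entry, the list of rows, each a list of 7 numbers: the shift along the tool's x, y, z in m, then the turn, a rotation vector about the tool's x, y, z in rad, then the opening, from 0 (shut) to 1 (fully open). In form: [[[dx, dy, dz, ax, ay, az, fingers], ...]]. A call has exactly 10 rows; each row shifts and turns the commanded pose from where the row before left it, along the tool's axes as they then stand; what a row does not reach is not made up. A row lasts 1/10 s, in which the tool goes at most 50 mm and 8.59 degrees, less where a joint would pass 70% of its speed; a pose out of reach is approached as far as the arm can. A call with a gripper value outside its range is refused whole. The fingers move at their own pace and stop on an object; the grip force is fixed at half the most. Time passes only in rows, so rows that do not move let the fingers close, or fill a call up. It gives the time, the measured TCP pose, the force and the opening at its end, in the units of the state.
- monitor.observe(): the state, without advancing time (a new reading comes with each control period).
- eyes.capture(name): name is "side" or "top"; returns the picture (400x640x3 uint8, blue, green, red); there is no depth.
- eyes.camera_info(name): a dict with "vertical_fov" (degrees; the focal length in pixels is half the picture's height over the tangent of half this angle, whatever the lens; pixels are square), "cx", "cy" (the principal point, pixels), "k1" (the pictures are not rectified: a ray, as slopes to the right and down, at radius r is drawn at 1 + k1 r^2 times it, then the intrinsics apply), "R" (3x3) and "t" (3): a world point X has camera coordinates R X + t. Camera axes: x right, y down, z forward; pixel columns grow to the right and rows downward; lengths in mm; the calibration is good to about 2 mm. A picture is of the moment at which its call begins. camera_info takes no time and is no camera call.
- robot.close_job(): hands the job in, once; it reports no verdict.
The state is a dict: "t": time; "joints": joint angles; "joint_velocities": joint speeds; "joint_torque": joint torques, N m; "tool_pos": TCP position; "orientation": TCP orientation; "ft_force": force on the tool from outside, world axes, zero at the start; "ft_torque": the same for the moment, N m; "width": opening from 0.0 (shut) to 1.0 (fully open).
Only numpy, scipy, OpenCV 4.12 (cv2) and the standard library are available. Lean on these libraries where they do the work, as an engineer would, in place of code of your own. Each camera call takes 0.05 s, during which the arm holds its last target. There are 200 camera calls.

## Working session

There is one attempt and no reset: what is moved stays moved. The work goes in short steps, Python scripts to look and compute and a tool call to move; the robot and the scene stay as the last step left them, time stands still between calls to the robot, and variables do not carry over. Pictures are saved under pics/ and viewed, about 8 in all and at most 12, crops included, and the job is handed in when it is done.

Besides the shell and the picture viewer there is one more tool, called after "Emit:" as name([rows], argument=value, ...), one row to a line, values as JSON. step_arm: Moves the arm, as the interface text tells. Its arguments: {"type":"object","properties":{"rows":{"type":"array"}},"required":["rows"]}

```bash
ls; mkdir -p pics
python3 - <<'E'
from cell import monitor, eyes, robot
import cv2,pprint
pprint.pprint(monitor.observe())
for n in("side","top"):
    print(eyes.camera_info(n)); cv2.imwrite(f"pics/{n}0.png",eyes.capture(n))
E
```

```text
pics
{'ft_force': array([-0.04180689,  0.13603242,  0.47962921]),
 'ft_torque': array([-0.03680709, -0.03548213, -0.03731226]),
 'joint_torque': array([ 2.03149639e-04, -5.66597664e+01, -5.81632107e+00, -2.79112780e+01,
       -6.86888164e-02,  3.06029327e-02,  2.27728833e-04]),
 'joint_velocities': array([-0.03136238,  0.06074675,  0.01972718,  0.02404966,  0.07713554,
       -0.05046139,  0.00962202]),
 'joints': array([ 86.52801527,  28.75312202, -24.45299796,  88.89161293,
        12.6527682 ,  65.21974666, -12.049364  ]),
 'orientation': array([-90.93924275,  89.88931572, 107.61657348]),
 't': 0.0,
 'tool_pos': array([ 206.51142198, -615.51304439,  190.8843797 ]),
 'width': 0.9977827844694703}
{'vertical_fov': 43.23341244456654, 'cx': 323.2981112446737, 'cy': 193.48544325442535, 'k1': -0.0689805551142175, 'R': array([[-0.87469716, -0.48440718, -0.01595496],
       [-0.28163654,  0.53479277, -0.79666652],
       [ 0.39444358, -0.69234845, -0.60420848]]), 't': array([ 501.57239952,  296.33875054, 1494.2487122 ])}
{'vertical_fov': 45.95812800112173, 'cx': 320.5588921574518, 'cy': 203.0443710509477, 'k1': -0.024654113302459448, 'R': array([[-0.00529224, -0.99977736,  0.02042617],
       [-0.98857649,  0.00215394, -0.15070465],
       [ 0.1506271 , -0.0209904 , -0.98836779]]), 't': array([ -32.08466077,  607.81030008, 1467.33243939])}
```

View pics/top0.png

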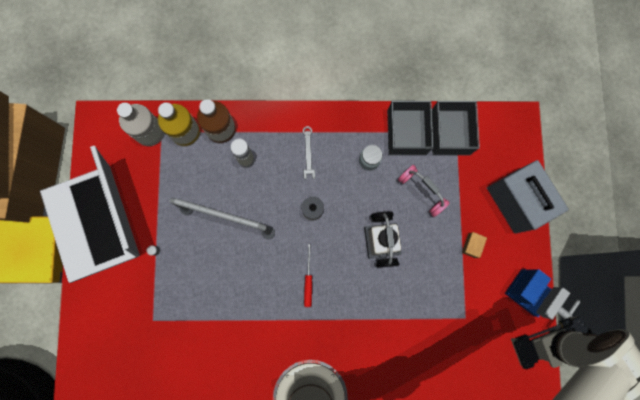

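View pics/side0.png

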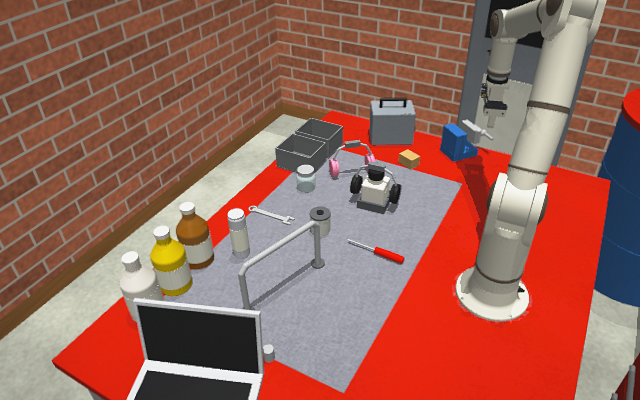

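The top view shows the canister with the ear defenders at about (385,240), the pink decoy at (424,190), and the rail from (176,204) to (268,231). The side view shows the same canister at (376,185) and the rail from (243,268) to (318,222). Next I'll crop both and measure.

```bash
cat > h.py <<'E'
import numpy as np,cv2
from cell import eyes
def cam(n):
    c=eyes.camera_info(n); f=200/np.tan(np.radians(c["vertical_fov"]/2)); return c,f
def ray(n,p):
    c,f=cam(n); d=np.array([(p[0]-c["cx"])/f,(p[1]-c["cy"])/f]); s=d.copy()
    for _ in range(20): s=d/(1+c["k1"]*(s@s))
    R=np.array(c["R"]); return -R.T@np.array(c["t"]), R.T@np.array([*s,1])
def plane(n,p,z):
    o,d=ray(n,p); return o+d*(z-o[2])/d[2]
def proj(n,X):
    c,f=cam(n); x=np.array(c["R"])@np.array(X,float)+c["t"]; s=x[:2]/x[2]; s=s*(1+c["k1"]*(s@s)); return s*f+[c["cx"],c["cy"]]
def tri(p,q):
    o,d=ray("top",p);a,e=ray("side",q); d/=np.linalg.norm(d); e/=np.linalg.norm(e)
    u=np.linalg.lstsq(np.c_[d,-e],a-o,rcond=None)[0]; P=o+d*u[0];Q=a+e*u[1]; return (P+Q)/2,np.linalg.norm(P-Q)
E
python3 - <<'E'
import cv2,numpy as np
t=cv2.imread("pics/top0.png");s=cv2.imread("pics/side0.png")
z=lambda i,x,y,w,h,k:cv2.resize(i[y:y+h,x:x+w],None,fx=k,fy=k,interpolation=cv2.INTER_CUBIC)
A=np.hstack([z(t,350,205,70,70,5),z(s,340,155,70,70,5)])
B=np.hstack([z(t,165,180,160,80,2.5)[:, :375],z(s,230,200,110,66,3)[:200,:330]][0:2]) if 0 else None
cv2.imwrite("pics/c1.png",A)
C=z(t,165,190,160,80,4); D=z(s,230,200,160,80,4)
cv2.imwrite("pics/c2.png",np.vstack([C[:300],D[:300]]))
E
```

```text
(no output)
```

View pics/c1.png

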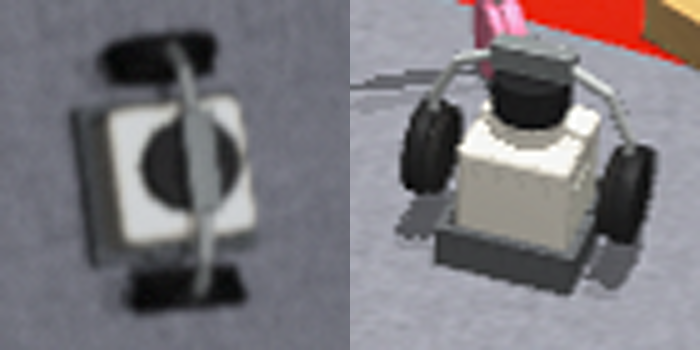

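View pics/c2.png

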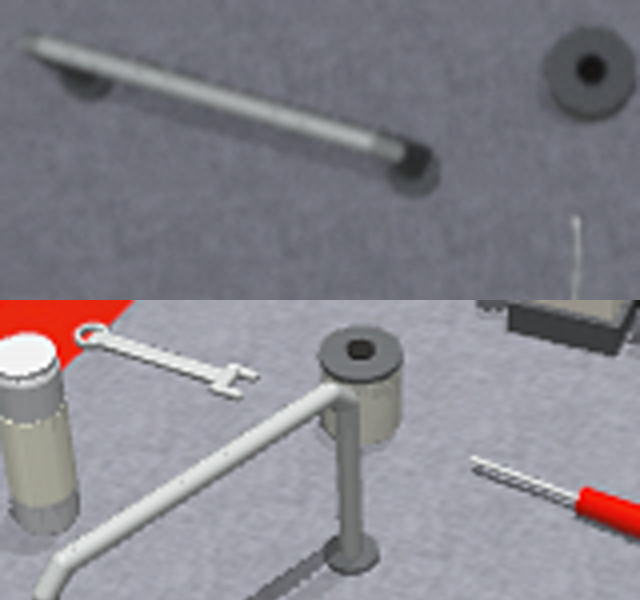

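The first crop shows the grey crown pad across the black cap, with cups up and down in the picture. The white canister corners are at (108,110), (242,98), (258,230) and (127,245), in 5x crop pixels. The second shows the bar with post feet at (85,80) and (415,175), in 4x crop pixels, and the filter beyond its right end.

Run:
```python
from h import *
np.set_printoptions(precision=1,suppress=True)
T=lambda u,v,k=5,x=350,y=205:((u+.5)/k-.5+x,(v+.5)/k-.5+y)
S=lambda u,v:T(u-350,v,5,340,155)
t=cv2.imread("pics/top0.png");hsv=cv2.cvtColor(t,cv2.COLOR_BGR2HSV)
# canister shoulder
c=[plane("top",T(*p),101) for p in [(108,110),(242,98),(258,230),(127,245)]]
c=np.array(c);print("shoulder ctr",c.mean(0),"sides",[np.linalg.norm(c[i]-c[i-1]) for i in range(4)])
for a,b in((0,1),(3,2),(0,3),(1,2)):
    d=c[b]-c[a];print("edge ang",np.degrees(np.arctan2(d[1],d[0])))
cc=[plane("top",T(*p),148)for p in[(140,167),(239,167),(190,120),(190,213)]]
print("cap ctr",np.mean(cc,0),np.linalg.norm(cc[0]-cc[1]),np.linalg.norm(cc[2]-cc[3]))
print("crown tri",tri(T(203,172),S(535,51)),"plane170",plane("top",T(203,172),170))
a,b=plane("top",T(196,100),170),plane("top",T(206,280),170) # bow line
pa,pb=plane("top",T(200,128),170),plane("top",T(205,212),170)
for d in(a-b,pa-pb):print("crown x ang",np.degrees(np.arctan2(d[1],d[0])))
for p in[(160,60),(188,288)]:print("cup",plane("top",T(*p),75+0))
B=lambda u,v:T(u,v,4,165,190)
BS=lambda u,v:T(u,v-300,4,230,200)
f1,f2=plane("top",B(85,80),3),plane("top",B(415,175),3)
g2=plane("side",BS(350,556),3)
print("feet",f1,f2,"side",g2,np.linalg.norm(f1-f2),"mid",(f1+f2)/2,"ang",np.degrees(np.arctan2(*(f1-f2)[[1,0]])))
# bar line: fit mask bright pixels
g=cv2.cvtColor(t,cv2.COLOR_BGR2GRAY);g=cv2.GaussianBlur(g,(0,0),.7).astype(float)
pts=[]
for x in range(180,258):
    y0=201+(x-172)*.277; ys=np.arange(int(y0)-5,int(y0)+8); w=np.clip(g[ys,x]-120,0,None); 
    if w.sum()>0: pts.append((x,(w*ys).sum()/w.sum()))
P=np.array([plane("top",p,180)for p in pts]);m=P.mean(0);u=np.linalg.svd(P-m)[2][0]
print("bar pt",m,"ang",np.degrees(np.arctan2(u[1],u[0])),"resid",np.std((P-m)@[-u[1],u[0],0]))
mid=(f1+f2)/2;print("mid on bar",m+u*((mid-m)@u)); print("bar ends",plane("top",B(28,43),180),plane("top",B(408,150),180))
print("side bar", plane("side",BS(75,556),180),plane("side",BS(330,395),180))
```

```text
shoulder ctr [ 488.3 -234.5  101. ] sides [np.float64(83.35426546098216), np.float64(83.37077007735365), np.float64(81.51756753351374), np.float64(81.08964965510089)]
edge ang -85.08965159063293
edge ang -83.82324329663251
edge ang -173.18949895221746
edge ang -174.76427995010428
cap ctr [ 487.  -230.6  148. ] 59.018914731724 55.261905232742684
crown tri (array([ 485.2, -233.8,  167.9]), np.float64(6.283100531187178)) plane170 [ 482.2 -234.7  170. ]
crown x ang 1.6576104489333174
crown x ang 1.872916111281563
cup [ 559.8 -225.5   75. ]
cup [ 417.3 -239.4   75. ]
feet [593.4 407.1   3. ] [514.5 135.6   3. ] side [518.4 139.7   3. ] 282.67037319163984 mid [554.  271.4   3. ] ang 73.79344904603013
bar pt [557.  265.1 180. ] ang -106.6502721490375 resid 0.2143697003311632
mid on bar [558.4 270.  180. ]
bar ends [596.1 402.5 180. ] [517.2 125.  180. ]
side bar [591.2 378.8 180. ] [522.6 153.7 180. ]
```

```bash
cat > m.py <<'E'
import sys,numpy as np
from scipy.spatial.transform import Rotation as Rn
from cell import monitor
# usage: m.py x y z yaw_of_tool_y ; prints total shift (after-rotation axes and current axes) and turn
def go(x,y,z,yaw):
    s=monitor.observe(); R=Rn.from_euler("xyz",s["orientation"],degrees=True)
    best=None
    for k in(0,180):
        a=np.radians(yaw+k); ty=np.array([np.cos(a),np.sin(a),0]); tx=np.array([0,0,-1.]); T=Rn.from_matrix(np.c_[tx,ty,np.cross(tx,ty)])
        rv=(R.inv()*T).as_rotvec()
        d=np.array([x,y,z])-s["tool_pos"]
        print(k,"turn",rv.round(4),"deg",np.degrees(rv).round(1),"shift now",(R.inv().apply(d)/1000).round(4),"shift after turn",(T.inv().apply(d)/1000).round(4))
    print("t",round(s["t"],2),"pos",s["tool_pos"].round(1),"tool y",R.apply([0,1,0]).round(3),"down",R.apply([1,0,0]).round(4),"w",s["width"].round(3),"F",s["ft_force"].round(1),"j",s["joints"].round(0))
go(*map(float,sys.argv[1:5]))
E
python3 m.py 485 -234.5 270 95.6
```

```text
0 turn [-2.9155e+00 -2.6000e-03  2.0000e-04] deg [-1.67e+02 -1.00e-01  0.00e+00] shift now [-0.0785 -0.2728 -0.3852] shift after turn [-0.079   0.3521  0.3143]
180 turn [2.261e-01 1.000e-04 1.800e-03] deg [13.   0.   0.1] shift now [-0.0785 -0.2728 -0.3852] shift after turn [-0.079  -0.3521 -0.3143]Traceback (most recent call last):
  File "m.py", line 14, in <module>
    go(*map(float,sys.argv[1:5]))
    ~~^^^^^^^^^^^^^^^^^^^^^^^^^^^
  File "m.py", line 13, in go
    print("t",round(s["t"],2),"pos",s["tool_pos"].round(1),"tool y",R.apply([0,1,0]).round(3),"down",R.apply([1,0,0]).round(4),"w",s["width"].round(3),"F",s["ft_force"].round(1),"j",s["joints"].round(0))
                                                                                                                                   ^^^^^^^^^^^^^^^^
AttributeError: 'float' object has no attribute 'round'
```

Emit:
step_arm([
  [[-0.04,0,0,0.113,0,0.001,1],[-0.04,0,0,0.113,0,0.001,1],[0,-0.028,-0.025,0,0,0,1],[0,-0.028,-0.025,0,0,0,1],[0,-0.028,-0.025,0,0,0,1],[0,-0.028,-0.025,0,0,0,1],[0,-0.028,-0.025,0,0,0,1],[0,-0.028,-0.025,0,0,0,1],[0,-0.028,-0.025,0,0,0,1],[0,-0.028,-0.025,0,0,0,1]],
])

```text
t: 1.1
tool_pos: [384.4, -372.2, 271.2]
orientation: [82.4, 89.9, -92.0]
ft_force: [0.4, -0.7, 1.2]
width: 1.003
```

```bash
sed -i 's/s\["width"\].round(3)/s["width"]/' m.py; python3 m.py 485 -234.5 270 95.6
```

```text
0 turn [ 3.1416e+00 -2.6000e-03 -3.0000e-04] deg [ 1.8e+02 -1.0e-01 -0.0e+00] shift now [ 0.001  -0.1272 -0.1135] shift after turn [0.0012 0.1272 0.1135]
180 turn [-0.      0.0002 -0.0017] deg [-0.   0.  -0.1] shift now [ 0.001  -0.1272 -0.1135] shift after turn [ 0.0012 -0.1272 -0.1135]
t 1.1 pos [ 384.4 -372.2  271.2] tool y [ 0.098 -0.995  0.002] down [-1.0e-04 -1.7e-03 -1.0e+00] w 1.0033912864762295 F [ 0.4 -0.7  1.2] j [ 68.  13. -31. 100.   7.  69. -50.]
```

Emit:
step_arm([
  [[0,-0.0318,-0.0284,0,0,0,1],[0,-0.0318,-0.0284,0,0,0,1],[0,-0.0318,-0.0284,0,0,0,1],[0,-0.0318,-0.0284,0,0,0,1],[0,0,0,0,0,0,1],[0.02,0,0,0,0,0,1],[0.02,0,0,0,0,0,1],[0.02,0,0,0,0,0,1],[0.015,0,0,0,0,0,1],[0,0,0,0,0,0,1]],
])

```text
t: 2.1
tool_pos: [482.7, -235.8, 194.0]
orientation: [-10.7, 89.8, 174.9]
ft_force: [0.5, 0.2, -0.0]
width: 0.998
```

```bash
python3 m.py 485 -234.5 151 95.6
python3 - <<'E'
from h import *
s=eyes.capture("side");t=eyes.capture("top")
z=lambda i,x,y,w,h,k:cv2.resize(i[y:y+h,x:x+w],None,fx=k,fy=k,interpolation=cv2.INTER_CUBIC)
cv2.imwrite("pics/c3.png",np.hstack([z(s,330,125,90,90,4.4),z(t,340,195,90,90,4.4)]))
E
```

```text
0 turn [ 3.1414e+00  1.1000e-03 -5.6000e-03] deg [ 1.8e+02  1.0e-01 -3.0e-01] shift now [ 0.0429 -0.001  -0.0026] shift after turn [0.043  0.0011 0.0024]
180 turn [-0.0002  0.0036  0.0007] deg [-0.   0.2  0. ] shift now [ 0.0429 -0.001  -0.0026] shift after turn [ 0.043  -0.0011 -0.0024]
t 2.1 pos [ 482.7 -235.8  194. ] tool y [ 0.097 -0.995 -0.001] down [-3.6e-03  3.0e-04 -1.0e+00] w 0.9979930735725602 F [ 0.5  0.2 -0. ] j [ 53.  19. -36. 105.  12.  61. -72.]
```

View pics/c3.png

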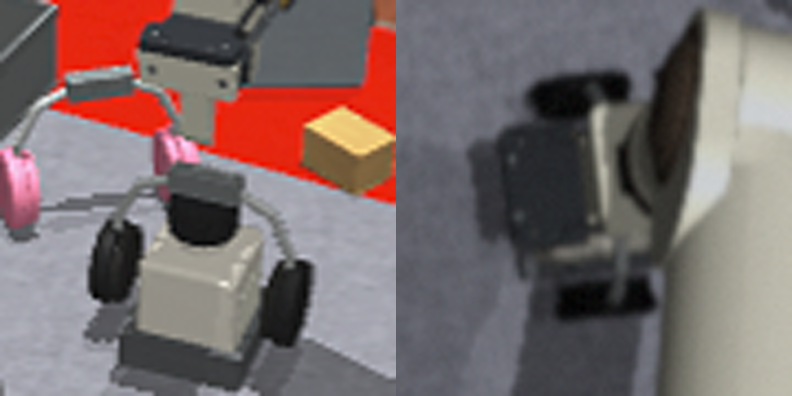

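The side view shows the open jaws right above the crown pad, which is at (205,180) in the crop, and nothing is in the way. I'll go down and close.

Emit:
step_arm([
  [[0.012,-0.001,-0.002,0,0,0,1],[0.012,0,0,0,0,0,1],[0.01,0,0,0,0,0,1],[0.005,0,0,0,0,0,1],[0.003,0,0,0,0,0,1],[0,0,0,0,0,0,0.5],[0,0,0,0,0,0,0.1],[0,0,0,0,0,0,0],[0,0,0,0,0,0,0],[0,0,0,0,0,0,0]],
])

```text
t: 3.2
tool_pos: [486.7, -235.1, 154.6]
orientation: [104.2, 89.9, -70.2]
ft_force: [-0.7, 0.3, -0.4]
width: 0.612
```

```bash
python3 m.py 485 -234.5 345 95.6
```

```text
0 turn [-3.1415e+00  3.6000e-03 -9.0000e-04] deg [-1.8e+02  2.0e-01 -1.0e-01] shift now [-0.1904 -0.0004  0.0015] shift after turn [-0.1904  0.0008 -0.0016]
180 turn [ 0.0001 -0.0006 -0.0023] deg [ 0.  -0.  -0.1] shift now [-0.1904 -0.0004  0.0015] shift after turn [-0.1904 -0.0008  0.0016]
t 3.2 pos [ 486.7 -235.1  154.6] tool y [ 0.098 -0.995  0.002] down [ 8.0e-04 -2.3e-03 -1.0e+00] w 0.6122487141207996 F [-0.7  0.3 -0.4] j [ 51.  22. -35. 107.  15.  56. -74.]
```

Emit:
step_arm([
  [[0.002,0,0,0,0,0,0],[0,0,0,0,0,0,0],[0,0,0,0,0,0,0],[0,0,0,0,0,0,0],[0,0,0,0,0,0,0],[0,0,0,0,0,0,0],[0,0,0,0,0,0,0],[0,0,0,0,0,0,0],[0,0,0,0,0,0,0],[0,0,0,0,0,0,0]],
])

```text
t: 4.2
tool_pos: [486.6, -235.0, 152.3]
orientation: [98.8, 89.9, -75.6]
ft_force: [-0.1, 0.2, 0.2]
width: 0.004
```

```bash
python3 m.py 485 -234.5 345 95.6
```

```text
0 turn [-3.1415e+00  3.1000e-03 -5.0000e-04] deg [-180.     0.2   -0. ] shift now [-0.1927 -0.0003  0.0015] shift after turn [-0.1927  0.0007 -0.0015]
180 turn [ 0.0001 -0.0003 -0.002 ] deg [ 0.  -0.  -0.1] shift now [-0.1927 -0.0003  0.0015] shift after turn [-0.1927 -0.0007  0.0015]
t 4.2 pos [ 486.6 -235.   152.3] tool y [ 0.098 -0.995  0.002] down [ 5.e-04 -2.e-03 -1.e+00] w 0.00430567851412315 F [-0.1  0.2  0.2] j [ 51.  22. -35. 107.  15.  56. -74.]
```

Run:
```python
from h import *
s=eyes.capture("side");t=eyes.capture("top")
z=lambda i,x,y,w,h,k:cv2.resize(i[y:y+h,x:x+w],None,fx=k,fy=k,interpolation=cv2.INTER_CUBIC)
cv2.imwrite("pics/c4.png",np.hstack([z(s,335,130,80,80,5),z(t,345,200,80,80,5)]))
print(proj("side",(486.6,-235,152)),proj("top",(486.6,-235,152)))
```

```text
[377.06456527 168.38216862] [389.26443655 237.95768531]
```

View pics/c4.png

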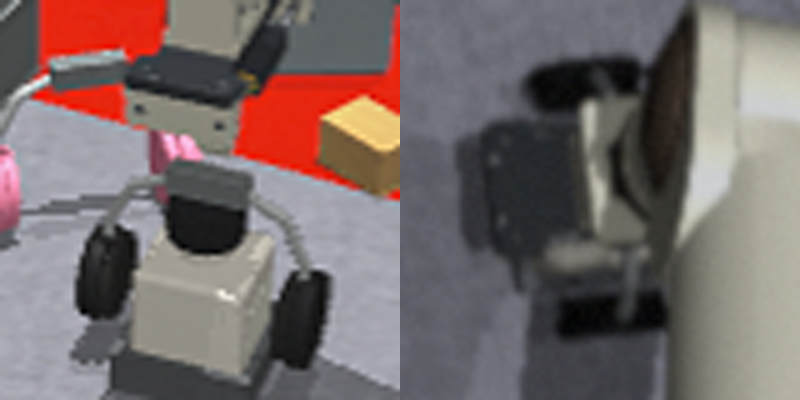

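The side view shows the crown in full, just below the body's near edge, although the jaws are shut. So I'll check the pose against projections.

Run:
```python
from h import *
np.set_printoptions(precision=1,suppress=True)
P=np.array([486.6,-235,152]); ty=np.array([-.098,.995,0]); tz=np.array([.995,.098,0])
for nm,c,x0,y0 in(("c4",P,335,130),("c3",np.array([482.7,-235.8,194]),330,125)):
  k=5 if nm=="c4" else 4.4
  for s in(-1,1):
    for e in (95,0,-95):
      for n in("side","top"):
        p=proj(n,c+ty*e+tz*37.5*s+[0,0,66]); o=(x0,y0) if n=="side" else ((345,200) if nm=="c4" else (340,195))
        q=(p-o)*k; q[0]+=(400 if nm=="c4" else 396)*(n=="top"); print(nm,"body",s,e,n,q)
  for e in(46,-46,0): print(nm,"tip",e,(proj("side",c+ty*e)-(x0,y0))*k)
a=np.radians(5.6);ex=np.array([np.cos(a),np.sin(a),0]);ey=np.array([-np.sin(a),np.cos(a),0])
for y in(-235,-225,-215):
  print(y,[((proj("side",np.array([486,y,170])+ex*30*i+ey*9*j)-(335,130))*5) for i,j in((1,1),(1,-1),(-1,-1),(-1,1))])
```

```text
c4 body -1 95 side [223.6 196.7]
c4 body -1 95 top [481.5 264.5]
c4 body -1 0 side [267.7 123.1]
c4 body -1 0 top [648.9 247. ]
c4 body -1 -95 side [308.2  55.3]
c4 body -1 -95 top [815.2 229.6]
c4 body 1 95 side [115.  172.5]
c4 body 1 95 top [466.1 131.9]
c4 body 1 0 side [162.9 100.8]
c4 body 1 0 top [632.2 115. ]
c4 body 1 -95 side [207.   34.8]
c4 body 1 -95 top [797.3  98.1]
c4 tip 46 [188.9 227.1]
c4 tip -46 [230.9 158. ]
c4 tip 0 [210.3 191.9]
c3 body -1 95 side [227.1 148.2]
c3 body -1 95 top [498.3 257.9]
c3 body -1 0 side [266.1  84.4]
c3 body -1 0 top [650.4 242. ]
c3 body -1 -95 side [301.9  25.7]
c3 body -1 -95 top [801.5 226.2]
c3 body 1 95 side [129.9 127.2]
c3 body 1 95 top [484.3 137.5]
c3 body 1 0 side [172.4  65.1]
c3 body 1 0 top [635.2 122.1]
c3 body 1 -95 side [211.5   8. ]
c3 body 1 -95 top [785.1 106.7]
c3 tip 46 [195.7 177.8]
c3 tip -46 [232.9 117.8]
c3 tip 0 [214.6 147.2]
-235 [array([167.1, 168.3]), array([175.6, 155. ]), array([257.8, 173. ]), array([249.8, 186.6])]
-225 [array([161. , 175.4]), array([169.6, 162. ]), array([252. , 180.2]), array([243.9, 193.9])]
-215 [array([154.8, 182.6]), array([163.5, 169.1]), array([246.2, 187.5]), array([238.1, 201.3])]
```

Both observed features, the near fingertip in c3 and the body edge in c4, sit 8 to 10 px above where the reported TCP puts them. That is about 35–45 mm too high, so the jaws shut above the crown. I'll open them and measure the tip itself.

Emit:
step_arm([
  [[0,0,0,0,0,0,1],[0,0,0,0,0,0,1],[0,0,0,0,0,0,1],[0,0,0,0,0,0,1],[0,0,0,0,0,0,1],[0,0,0,0,0,0,1],[0,0,0,0,0,0,1],[0,0,0,0,0,0,1],[0,0,0,0,0,0,1],[0,0,0,0,0,0,1]],
])

```text
t: 5.3
tool_pos: [486.6, -235.1, 152.3]
orientation: [97.0, 89.9, -77.4]
ft_force: [0.5, 0.6, 1.2]
width: 0.827
```

Run:
```python
from h import *
from cell import monitor
s=eyes.capture("side");cv2.imwrite("pics/s5.png",s);st=monitor.observe();print(st["t"],st["tool_pos"],st["width"])
z=lambda i,x,y,w,h,k:cv2.resize(i[y:y+h,x:x+w],None,fx=k,fy=k,interpolation=cv2.INTER_CUBIC)
s0=cv2.imread("pics/side0.png")
for c,r in(((206.5,-615.5,191),s0),):
  ty=np.array([.30,-.95,0]) # approx tool y at start
  for e in(46,65,-46,-65): print(e,(proj("side",np.array(c)+ty*e)-(455,60))*5)
cv2.imwrite("pics/c5.png",np.hstack([z(s,335,120,80,90,5),z(s0,455,60,80,90,5)]))
```

```text
5.35 [ 486.58894524 -235.05092776  152.32410048] 0.8689970836466812
46 [155.13740017 315.48992126]
65 [153.73981988 303.65327631]
-46 [162.18253669 375.51171577]
-65 [163.69753099 388.49695387]
```

View pics/c5.png

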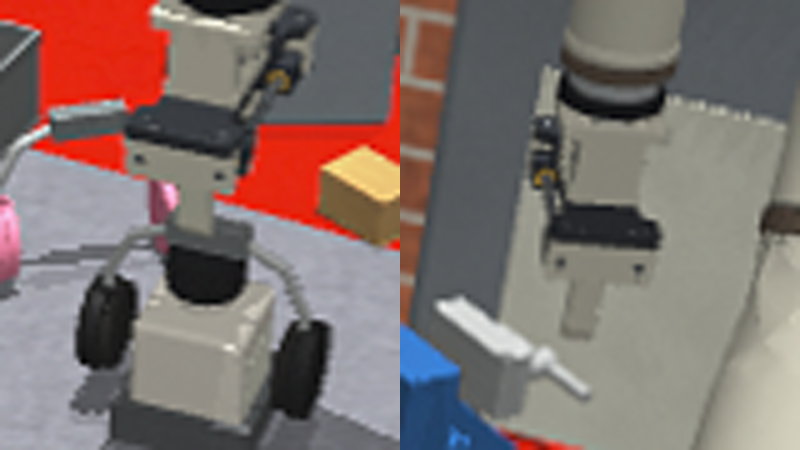

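The open near fingertip shows at (195,238) in the crop, where the reported TCP would put it at (185,284). The start picture shows the same offset. So the true tip is about 40 mm above the reported TCP, in vision's frame. I'll go down another 35 mm and close.

Emit:
step_arm([
  [[0.007,0,0,0,0,0,1],[0.007,0,0,0,0,0,1],[0.007,0,0,0,0,0,1],[0.007,0,0,0,0,0,1],[0.007,0,0,0,0,0,1],[0,0,0,0,0,0,0],[0,0,0,0,0,0,0],[0,0,0,0,0,0,0],[0,0,0,0,0,0,0],[0,0,0,0,0,0,0]],
])

```text
t: 6.35
tool_pos: [486.8, -235.3, 117.7]
orientation: [107.3, 89.9, -67.1]
ft_force: [-0.4, -0.0, 0.7]
width: 0.613
```

Emit:
step_arm([
  [[0,0,0,0,0,0,0],[0,0,0,0,0,0,0],[0,0,0,0,0,0,0],[0,0,0,0,0,0,0],[0,0,0,0,0,0,0],[0,0,0,0,0,0,0],[0,0,0,0,0,0,0],[0,0,0,0,0,0,0],[0,0,0,0,0,0,0],[0,0,0,0,0,0,0]],
])

```text
t: 7.35
tool_pos: [486.7, -235.4, 117.4]
orientation: [99.7, 89.9, -74.7]
ft_force: [-0.4, -1.9, 0.4]
width: 0.196
```

```bash
python3 m.py 485 -234.5 345 95.6
```

```text
0 turn [ 3.1416e+00 -3.7000e-03  6.0000e-04] deg [180.   -0.2   0. ] shift now [-0.2276 -0.0005  0.0015] shift after turn [-0.2276  0.001  -0.0016]
180 turn [-0.     -0.0004 -0.0023] deg [-0.  -0.  -0.1] shift now [-0.2276 -0.0005  0.0015] shift after turn [-0.2276 -0.001   0.0016]
t 7.35 pos [ 486.7 -235.4  117.4] tool y [ 0.098 -0.995  0.002] down [ 6.0e-04 -2.3e-03 -1.0e+00] w 0.19637694811999287 F [-0.4 -1.9  0.4] j [ 50.  24. -34. 108.  17.  52. -76.]
```

The width is 18 mm, so the crown is gripped. Its origin (z=148) sits 30.6 mm above the reported TCP. I'll lift straight up.

Emit:
step_arm([
  [[-0.005,0,0,0,0,0,0],[-0.015,0,0,0,0,0,0],[-0.025,0,0,0,0,0,0],[-0.025,0,0,0,0,0,0],[-0.025,0,0,0,0,0,0],[-0.025,0,0,0,0,0,0],[-0.025,0,0,0,0,0,0],[-0.025,0,0,0,0,0,0],[-0.015,0,0,0,0,0,0],[-0.005,0,0,0,0,0,0]],
])

```text
t: 8.35
tool_pos: [487.5, -234.4, 310.1]
orientation: [129.7, 89.7, -44.6]
ft_force: [-0.1, -0.0, -2.7]
width: 0.191
```

```bash
python3 m.py 556 267 307 73.5
python3 - <<'E'
from h import *
s=eyes.capture("side");t=eyes.capture("top");cv2.imwrite("pics/s6.png",s);cv2.imwrite("pics/t6.png",t)
z=lambda i,x,y,w,h,k:cv2.resize(i[y:y+h,x:x+w],None,fx=k,fy=k,interpolation=cv2.INTER_CUBIC)
cv2.imwrite("pics/c6.png",np.hstack([z(s,325,90,90,130,4),z(t,345,190,100,130,4)]))
for n in("side","top"):print(n,[((proj(n,(486,-235,zz))-((325,90)if n=="side" else (345,190)))*4).round() for zz in(340,362)])
E
```

```text
0 turn [-2.755   0.0046 -0.0057] deg [-157.8    0.3   -0.3] shift now [ 0.0016 -0.4923 -0.1175] shift after turn [ 0.0031  0.5002 -0.0768]
180 turn [ 0.3866 -0.0041 -0.0033] deg [22.1 -0.2 -0.2] shift now [ 0.0016 -0.4923 -0.1175] shift after turn [ 0.0031 -0.5002  0.0768]
t 8.35 pos [ 487.5 -234.4  310.1] tool y [ 0.098 -0.995  0.004] down [ 0.0037 -0.0037 -1.    ] w 0.19112463721330533 F [-0.1 -0.  -2.7] j [ 54.  13. -37.  96.   8.  74. -69.]
side [array([220., 123.]), array([221.,  99.])]
top [array([225., 170.]), array([232., 167.])]
```

View pics/c6.png

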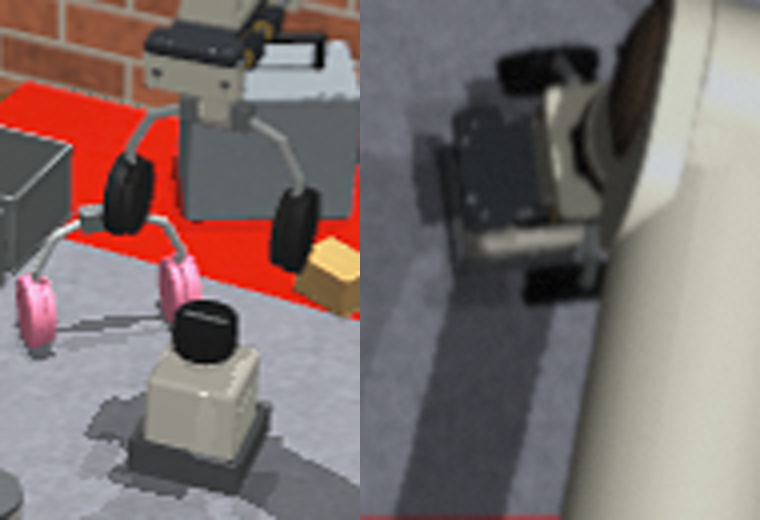

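Emit:
step_arm([
  [[0,0,0,0.0966,0,0,0],[0,0,0,0.0966,0,0,0],[0,0,0,0.0967,-0.004,-0.003,0],[0,0,0,0.0967,0,0,0],[0,-0.015,0.0023,0,0,0,0],[0,-0.025,0.0038,0,0,0,0],[0,-0.03,0.0046,0,0,0,0],[0,-0.03,0.0046,0,0,0,0],[0,-0.03,0.0046,0,0,0,0],[0,-0.03,0.0046,0,0,0,0]],
])

```text
t: 9.45
tool_pos: [507.8, -71.5, 306.8]
orientation: [-10.5, 89.7, 153.2]
ft_force: [0.1, -0.2, -2.4]
width: 0.195
```

Emit:
step_arm([
  [[0,-0.035,0.0053,0,0,0,0],[0,-0.035,0.0053,0,0,0,0],[0,-0.035,0.0053,0,0,0,0],[0,-0.035,0.0053,0,0,0,0],[0,-0.035,0.0053,0,0,0,0],[0,-0.035,0.0053,0,0,0,0],[0,-0.03,0.0046,0,0,0,0],[0,-0.03,0.0046,0,0,0,0],[0,-0.02,0.003,0,0,0,0],[0,-0.015,0.0023,0,0,0,0]],
])

```text
t: 10.45
tool_pos: [549.2, 234.5, 307.0]
orientation: [-10.3, 89.7, 153.5]
ft_force: [0.5, -0.2, -3.0]
width: 0.193
```

```bash
python3 m.py 556 267 307 73.5;  python3 - <<'E'
from h import *
from scipy.spatial.transform import Rotation
s=cv2.imread("pics/s6.png");t=cv2.imread("pics/t6.png");s0=cv2.imread("pics/side0.png")
# cap in s6: dark blob
m=(s.max(2)<60).astype(np.uint8);n,l,st,c=cv2.connectedComponentsWithStats(m)
for i in range(1,n):
    if st[i,4]>40 and 340<c[i][0]<400 and 140<c[i][1]<200:
        print(st[i],c[i]); b=st[i]
        print("left/right mid ray at z133",plane("side",(b[0]+b[2]/2-.5,c[i][1]),133))
E
```

```text
0 turn [-3.1358e+00 -1.6000e-03  9.2000e-03] deg [-1.797e+02 -1.000e-01  5.000e-01] shift now [ 0.0001 -0.0331  0.0025] shift after turn [ 0.      0.0331 -0.0027]
180 turn [0.0057 0.0059 0.0011] deg [0.3 0.3 0.1] shift now [ 0.0001 -0.0331  0.0025] shift after turn [ 0.     -0.0331  0.0027]
t 10.45 pos [549.2 234.5 307. ] tool y [-0.279 -0.96  -0.001] down [-0.0053  0.0027 -1.    ] w 0.19317750450800325 F [ 0.5 -0.2 -3. ] j [   9.   22.  -46.   88.   16.   77. -145.]
[393 137  12  21 191] [398.36649215 146.87958115]
left/right mid ray at z133 [ 484.39522254 -430.14333257  133.        ]
[368 165  16  16 201] [375.73134328 172.80099502]
left/right mid ray at z133 [ 490.79640982 -233.19993965  133.        ]
```

Emit:
step_arm([
  [[0.01,-0.005,0,0,0.005,0,0],[0.02,0,0,0,0,0,0],[0.02,0,0,0,0,0,0],[0.02,0,0,0,0,0,0],[0.02,0,0,0,0,0,0],[0.02,0,0,0,0,0,0],[0.015,0,0,0,0,0,0],[0.01,0,0,0,0,0,0],[0.005,0,0,0,0,0,0],[0,0,0,0,0,0,0]],
])

```text
t: 11.45
tool_pos: [552.3, 235.9, 167.4]
orientation: [-175.4, 89.9, -11.9]
ft_force: [-0.5, -0.1, -2.4]
width: 0.194
```

```bash
python3 m.py 556 267 158.4 73.5
python3 - <<'E'
from h import *
s=eyes.capture("side");t=eyes.capture("top");cv2.imwrite("pics/s7.png",s);cv2.imwrite("pics/t7.png",t)
z=lambda i,x,y,w,h,k:cv2.resize(i[y:y+h,x:x+w],None,fx=k,fy=k,interpolation=cv2.INTER_CUBIC)
cv2.imwrite("pics/c7.png",np.hstack([z(s,230,160,100,110,4),z(t,170,170,100,110,4)]))
E
```

```text
0 turn [3.1413e+00 1.0000e-04 1.5000e-03] deg [1.8e+02 0.0e+00 1.0e-01] shift now [ 0.009  -0.0309  0.0053] shift after turn [ 0.009   0.0309 -0.0053]
180 turn [-0.0003 -0.001   0.0001] deg [-0.  -0.1  0. ] shift now [ 0.009  -0.0309  0.0053] shift after turn [ 0.009  -0.0309  0.0053]
t 11.45 pos [552.3 235.9 167.4] tool y [-0.284 -0.959 -0.   ] down [ 9.e-04 -2.e-04 -1.e+00] w 0.19405910705403778 F [-0.5 -0.1 -2.4] j [   1.   27.  -35.   97.   17.   61. -146.]
```

View pics/c7.png

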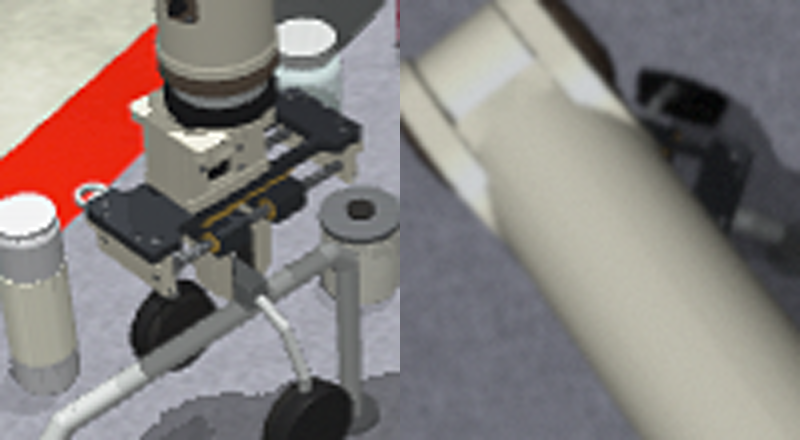

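The frame straddles the bar, with one cup behind it at (175,330) and one in front at (310,410). I'll lower it onto the bar.

Emit:
step_arm([
  [[0,0,0.003,0,0,0,0],[0.002,0,0,0,0,0,0],[0.002,0,0,0,0,0,0],[0.002,0,0,0,0,0,0],[0.001,0,0,0,0,0,0],[0.001,0,0,0,0,0,0],[0.0005,0,0,0,0,0,0],[0,0,0,0,0,0,0],[0,0,0,0,0,0,0],[0,0,0,0,0,0,0]],
])

```text
t: 12.55
tool_pos: [549.9, 236.8, 159.4]
orientation: [-156.9, 89.9, 6.6]
ft_force: [0.2, 0.0, -1.9]
width: 0.19
```

Emit:
step_arm([
  [[0.001,0,0,0,0,0,0],[0.0005,0,0,0,0,0,0],[0,0,0,0,0,0,0],[0,0,0,0,0,0,1],[0,0,0,0,0,0,1],[0,0,0,0,0,0,1],[0,0,0,0,0,0,1],[0,0,0,0,0,0,1],[0,0,0,0,0,0,1],[0,0,0,0,0,0,1]],
])

```text
t: 13.55
tool_pos: [549.8, 236.9, 157.8]
orientation: [-157.1, 89.9, 6.3]
ft_force: [0.8, -0.3, 0.9]
width: 0.752
```

Emit:
step_arm([
  [[0,0,0,0,0,0,1],[0,0,0,0,0,0,1],[0,0,0,0,0,0,1],[-0.005,0,0,0,0,0,1],[-0.015,0,0,0,0,0,1],[-0.02,0,0,0,0,0,1],[-0.03,0,0,0,0,0,1],[-0.03,0,0,0,0,0,1],[-0.03,0,0,0,0,0,1],[-0.02,0,0,0,0,0,1]],
])

```text
t: 14.55
tool_pos: [550.3, 237.6, 312.0]
orientation: [-146.0, 89.7, 17.5]
ft_force: [0.0, -0.2, 0.7]
width: 0.998
```

```bash
python3 m.py 487 -232.5 300 5.7; python3 m.py 487 -232.5 300 95.7
```

```text
0 turn [-1.9586 -0.0065 -0.0026] deg [-112.2   -0.4   -0.2] shift now [ 0.0108  0.4688 -0.073 ] shift after turn [ 0.012  -0.1097  0.4615]
180 turn [ 1.1829 -0.0024  0.0058] deg [67.8 -0.1  0.3] shift now [ 0.0108  0.4688 -0.073 ] shift after turn [ 0.012   0.1097 -0.4615]
t 14.55 pos [550.3 237.6 312. ] tool y [-0.284 -0.959 -0.003] down [ 0.0057  0.0018 -1.    ] w 0.9984599416700456 F [ 0.  -0.2  0.7] j [   2.   20.  -36.   88.   12.   76. -142.]
0 turn [2.7537 0.0032 0.0077] deg [157.8   0.2   0.4] shift now [ 0.0108  0.4688 -0.073 ] shift after turn [ 0.012  -0.4615 -0.1097]
180 turn [-0.3879 -0.0055  0.0023] deg [-22.2  -0.3   0.1] shift now [ 0.0108  0.4688 -0.073 ] shift after turn [0.012  0.4615 0.1097]
t 14.55 pos [550.3 237.6 312. ] tool y [-0.284 -0.959 -0.003] down [ 0.0057  0.0018 -1.    ] w 0.9984599416700456 F [ 0.  -0.2  0.7] j [   2.   20.  -36.   88.   12.   76. -142.]
```

Released: the force jumped to about 0 and the gripper is clear. I'll check the hang and measure the now uncovered cap in the top and side views.

Run:
```python
from h import *
s=eyes.capture("side");t=eyes.capture("top");cv2.imwrite("pics/s8.png",s);cv2.imwrite("pics/t8.png",t)
z=lambda i,x,y,w,h,k:cv2.resize(i[y:y+h,x:x+w],None,fx=k,fy=k,interpolation=cv2.INTER_CUBIC)
cv2.imwrite("pics/c8.png",np.vstack([np.hstack([z(s,230,160,100,75,4),z(t,170,170,100,75,4)]),np.hstack([z(s,330,150,100,75,4),z(t,350,205,100,75,4)])]))
def blob(n,img,x0,x1,y0,y1,th):
    m=(img.max(2)<th).astype(np.uint8);k,l,st,c=cv2.connectedComponentsWithStats(m,connectivity=4)
    for i in range(1,k):
        if st[i,4]>60 and x0<c[i][0]<x1 and y0<c[i][1]<y1: yield st[i],c[i]
for th in(50,65,80):
  for b,c in blob("top",t,375,400,225,255,th): 
    print("top",th,b,c,plane("top",c,147)," bbox",plane("top",(b[0]+b[2]/2-.5,b[1]+b[3]/2-.5),145))
  for b,c in blob("side",s,365,390,160,190,th): print("side",th,b,c,"z133",plane("side",c,134))
# white shoulder
m=(t.min(2)>140).astype(np.uint8);k,l,st,c=cv2.connectedComponentsWithStats(m)
for i in range(1,k):
    if 365<c[i][0]<405 and 220<c[i][1]<260 and st[i,4]>100:
        cnt=cv2.findContours((l==i).astype(np.uint8),0,2)[0][0]; r=cv2.minAreaRect(cnt); print("white",st[i],r,plane("top",r[0],101))
```

```text
top 50 [379 230  10  16 108] [383.28703704 237.93518519] [ 487.12651841 -218.01040276  147.        ]  bbox [ 488.57296643 -218.98732783  145.        ]
top 50 [390 230   7  15  63] [393.11111111 236.68253968] [ 490.72806401 -247.42172457  147.        ]  bbox [ 489.94281526 -247.41384931  145.        ]
side 50 [368 165  16  16 181] [375.79005525 173.25414365] z133 [ 488.20677066 -229.80380575  134.        ]
top 65 [379 229  19  18 206] [387.3592233  237.65048544] [ 487.92161055 -230.1760244   147.        ]  bbox [ 488.51668304 -232.42835145  145.        ]
side 65 [368 165  16  16 189] [375.75132275 173.04761905] z133 [ 488.84610175 -230.89525849  134.        ]
top 80 [378 229  20  18 240] [387.55833333 237.50416667] [ 488.35407326 -230.78142571  147.        ]  bbox [ 488.52296125 -230.93451473  145.        ]
side 80 [368 165  16  16 200] [375.79 172.75] z133 [ 489.47582368 -232.62426102  134.        ]
white [372 224  29  29 368] ((386.01995849609375, 238.6399688720703), (26.728639602661133, 26.162952423095703), 81.8698959350586) [ 488.46990864 -233.47317163  101.        ]
```

View pics/c8.png

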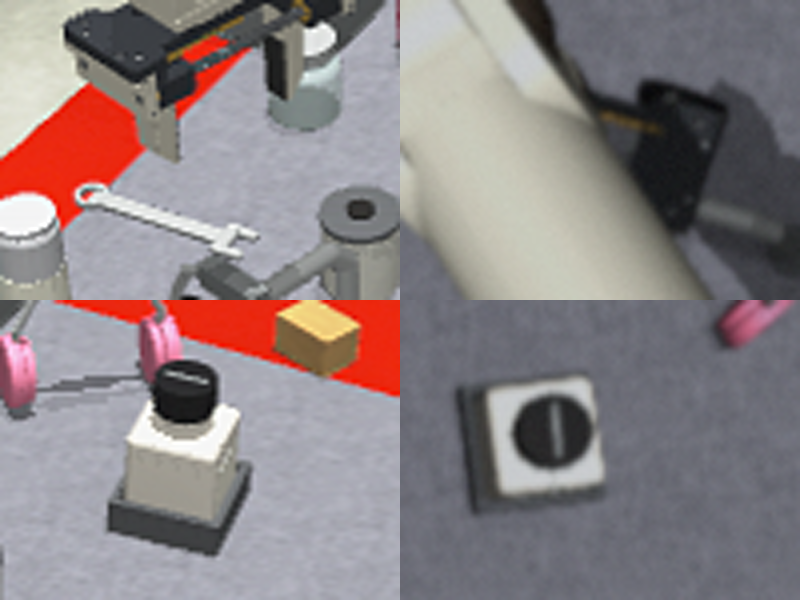

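The ear defenders' crown sits on the bar at (215,270), and the gripper is clear of them. The canister and cap are untouched, and the stripe runs along the canister's x. Both fingertips are visible at (160,155) and (283,100), so I can refine the tip offset.

```bash
python3 - <<'E'
from h import *
c=np.array([550.3,237.6,0]);u=np.array([.284,.959,0])
for off in(25,30,35,40,45):
  f=lambda e,w=0:((proj("side",c+u*e+np.array([.959,-.284,0])*w+[0,0,312+off])-(230,160))*4).round()
  print(off,"near in/out",f(46),f(65),"far in",f(-46),"edges near out",f(65,-9.5),f(65,9.5),"far in edges",f(-46,-9.5),f(-46,9.5))
E
python3 m.py 488.5 -232 200 95.7
```

```text
25 near in/out [170. 164.] [147. 177.] far in [274. 104.] edges near out [156. 184.] [138. 171.] far in edges [283. 110.] [264.  99.]
30 near in/out [169. 158.] [146. 171.] far in [273.  99.] edges near out [156. 178.] [137. 165.] far in edges [283. 104.] [264.  93.]
35 near in/out [168. 152.] [146. 165.] far in [273.  93.] edges near out [155. 171.] [136. 159.] far in edges [283.  98.] [264.  87.]
40 near in/out [168. 146.] [145. 159.] far in [273.  87.] edges near out [154. 165.] [136. 153.] far in edges [282.  92.] [263.  81.]
45 near in/out [167. 140.] [144. 153.] far in [272.  81.] edges near out [154. 159.] [135. 147.] far in edges [282.  86.] [263.  75.]
0 turn [2.7536 0.0054 0.0121] deg [157.8   0.3   0.7] shift now [ 0.111   0.4693 -0.0727] shift after turn [ 0.1129 -0.4617 -0.1093]
180 turn [-0.388  -0.0087  0.0038] deg [-22.2  -0.5   0.2] shift now [ 0.111   0.4693 -0.0727] shift after turn [0.1129 0.4617 0.1093]
t 14.65 pos [551.4 238.3 312.9] tool y [-0.285 -0.959 -0.005] down [ 0.009  0.003 -1.   ] w 1.0012555458359884 F [-0.3  0.1  0.8] j [   2.   20.  -36.   88.   12.   76. -142.]
```

The tip offset is about +35 mm. Now I'll move back over the canister, undoing the turn.

Emit:
step_arm([
  [[0,0,0,-0.097,0,0,1],[0,0,0,-0.097,0,0,1],[0,0,0,-0.097,-0.005,0,1],[0,0,0,-0.097,0,0,1],[0,0.02,0.0047,0,0,0,1],[0,0.03,0.0071,0,0,0,1],[0,0.035,0.0083,0,0,0,1],[0,0.035,0.0083,0,0,0,1],[0,0.035,0.0083,0,0,0,1],[0,0.035,0.0083,0,0,0,1]],
])

```text
t: 15.65
tool_pos: [522.9, 41.9, 307.7]
orientation: [-9.5, 89.8, 176.2]
ft_force: [0.9, 0.6, 0.5]
width: 1.002
```

Emit:
step_arm([
  [[0,0.035,0.0083,0,0,0,1],[0,0.035,0.0083,0,0,0,1],[0,0.035,0.0083,0,0,0,1],[0,0.035,0.0083,0,0,0,1],[0,0.035,0.0083,0,0,0,1],[0,0.035,0.0083,0,0,0,1],[0,0.03,0.0071,0,0,0,1],[0.03,0.02,0.0047,0,0,0,1],[0.03,0,0,0,0,0,1],[0.03,0,0,0,0,0,1]],
])

```text
t: 16.65
tool_pos: [487.1, -222.5, 216.8]
orientation: [-10.7, 89.8, 174.8]
ft_force: [0.1, -0.1, -0.2]
width: 0.998
```

```bash
python3 m.py 488.5 -232 78 95.7
```

```text
0 turn [ 3.1392e+00  1.0000e-03 -5.0000e-03] deg [ 1.799e+02  1.000e-01 -3.000e-01] shift now [ 0.1388  0.0097 -0.0009] shift after turn [ 0.1388 -0.0096  0.0004]
180 turn [-0.0024  0.0032  0.0006] deg [-0.1  0.2  0. ] shift now [ 0.1388  0.0097 -0.0009] shift after turn [ 0.1388  0.0096 -0.0004]
t 16.65 pos [ 487.1 -222.5  216.8] tool y [ 0.097 -0.995 -0.001] down [-3.2e-03  3.0e-04 -1.0e+00] w 0.9976735757159527 F [ 0.1 -0.1 -0.2] j [ 43.  16. -26. 104.   8.  63. -69.]
```

Emit:
step_arm([
  [[0,0.0097,-0.001,0,0.003,0,1],[0.02,0,0,0,0,0,1],[0.02,0,0,0,0,0,1],[0.02,0,0,0,0,0,1],[0.02,0,0,0,0,0,1],[0.015,0,0,0,0,0,1],[0.01,0,0,0,0,0,1],[0,0,0,0,0,0,1],[0,0,0,0,0,0,1],[0,0,0,0,0,0,1]],
])

```text
t: 17.65
tool_pos: [490.7, -231.4, 114.1]
orientation: [164.9, 89.9, -9.4]
ft_force: [0.6, 0.0, -0.4]
width: 1.001
```

```bash
python3 m.py 488.5 -232 78 95.7
```

```text
0 turn [ 3.1413e+00 -6.0000e-04  2.3000e-03] deg [ 1.8e+02 -0.0e+00  1.0e-01] shift now [0.0361 0.0003 0.0023] shift after turn [ 0.0361 -0.0003 -0.0022]
180 turn [-0.0003 -0.0015 -0.0004] deg [-0.  -0.1 -0. ] shift now [0.0361 0.0003 0.0023] shift after turn [0.0361 0.0003 0.0022]
t 17.65 pos [ 490.7 -231.4  114.1] tool y [ 0.099 -0.995  0.   ] down [ 1.5e-03 -2.0e-04 -1.0e+00] w 1.0012963030453192 F [ 0.6  0.  -0.4] j [ 42.  23. -24. 109.  12.  51. -72.]
```

Clear so far, with no contact. I'll go down the rest and start closing.

Emit:
step_arm([
  [[0.008,0,0.002,0,0,0,1],[0.008,0,0,0,0,0,1],[0.008,0,0,0,0,0,1],[0.006,0,0,0,0,0,1],[0.004,0,0,0,0,0,1],[0.002,0,0,0,0,0,1],[0,0,0,0,0,0,1],[0,0,0,0,0,0,0.75],[0,0,0,0,0,0,0.72],[0,0,0,0,0,0,0.7]],
])

```text
t: 18.65
tool_pos: [487.9, -231.3, 77.1]
orientation: [-126.5, 90.0, 59.1]
ft_force: [1.4, 0.4, 0.5]
width: 0.789
```

```bash
python3 m.py 488.5 -232 78 95.7
```

```text
0 turn [3.1413e+00 6.0000e-04 4.0000e-04] deg [180.   0.   0.] shift now [-0.0009  0.0008 -0.0005] shift after turn [-0.0009 -0.0008  0.0005]
180 turn [-0.0003 -0.0003  0.0004] deg [-0. -0.  0.] shift now [-0.0009  0.0008 -0.0005] shift after turn [-0.0009  0.0008 -0.0005]
t 18.65 pos [ 487.9 -231.3   77.1] tool y [ 0.099 -0.995 -0.   ] down [ 2.e-04  4.e-04 -1.e+00] w 0.7892996870298891 F [1.4 0.4 0.5] j [ 41.  26. -23. 110.  13.  46. -73.]
```

Emit:
step_arm([
  [[0,0,0,0,0,0,0.64],[0,0,0,0,0,0,0.62],[0,0,0,0,0,0,0.6],[0,0,0,0,0,0,0.58],[0,0,0,0,0,0,0.5],[0,0,0,0,0,0,0],[0,0,0,0,0,0,0],[0,0,0,0,0,0,0],[0,0,0,0,0,0,0],[0,0,0,0,0,0,0]],
])

```text
t: 19.65
tool_pos: [488.2, -233.4, 77.7]
orientation: [119.0, 89.9, -55.4]
ft_force: [-0.1, -5.1, 3.7]
width: 0.608
```

```bash
python3 m.py 488.5 -232 78 95.7
```

```text
0 turn [ 3.1399e+00 -3.2000e-03  1.8000e-03] deg [ 1.799e+02 -2.000e-01  1.000e-01] shift now [-0.0003 -0.0013 -0.0004] shift after turn [-0.0003  0.0013  0.0004]
180 turn [-0.0017 -0.0011 -0.002 ] deg [-0.1 -0.1 -0.1] shift now [-0.0003 -0.0013 -0.0004] shift after turn [-0.0003 -0.0013 -0.0004]
t 19.65 pos [ 488.2 -233.4   77.7] tool y [ 0.098 -0.995  0.002] down [ 0.0013 -0.0019 -1.    ] w 0.6084011308666326 F [-0.1 -5.1  3.7] j [ 41.  26. -23. 110.  14.  46. -73.]
```

The cap is gripped at 56 mm. The arm yielded 2 mm in y, so I'll relieve that and start turning anticlockwise (negative about tool x).

Emit:
step_arm([
  [[0,0.002,0,0,0,0,0],[0,0,0,-0.05,0,0,0],[0,0,0,-0.08,0,0,0],[0,0,0,-0.08,0,0,0],[0,0,0,-0.08,0,0,0],[0,0,0,-0.08,0,0,0],[0,0,0,-0.08,0,0,0],[0,0,0,-0.08,0,0,0],[0,0,0,-0.05,0,0,0],[0,0,0,0,0,0,0]],
])

```text
t: 20.65
tool_pos: [488.1, -234.1, 77.2]
orientation: [136.9, 90.0, -4.2]
ft_force: [-0.6, -4.0, 4.9]
width: 0.608
```

```bash
python3 m.py 488.5 -233 78 158.7; python3 -c "
from cell import monitor;print(monitor.observe()['ft_torque'])"
```

```text
0 turn [ 2.6213e+00 -4.0000e-04  2.0000e-04] deg [150.2  -0.    0. ] shift now [-0.0008 -0.0006 -0.001 ] shift after turn [-0.0008  0.      0.0011]
180 turn [-5.203e-01 -2.000e-04 -3.000e-04] deg [-29.8  -0.   -0. ] shift now [-0.0008 -0.0006 -0.001 ] shift after turn [-0.0008 -0.     -0.0011]
t 20.65 pos [ 488.1 -234.1   77.2] tool y [ 0.628 -0.778  0.   ] down [ 3.e-04 -0.e+00 -1.e+00] w 0.6079671503254845 F [-0.6 -4.   4.9] j [ 47.  27. -30. 110.  18.  48. -44.]
[-0.73062558  0.13878829  0.15518161]
```

Emit:
step_arm([
  [[0,0,0,-0.06,0,0,0],[0,0,0,-0.07,0,0,0],[0,0,0,-0.07,0,0,0],[0,0,0,-0.07,0,0,0],[0,0,0,-0.07,0,0,0],[0,0,0,-0.07,0,0,0],[0,0,0,-0.07,0,0,0],[0,0,0,-0.05,0,0,0],[0,0,0,0,0,0,0],[0,0,0,0,0,0,0]],
])

```text
t: 21.65
tool_pos: [489.5, -234.9, 78.2]
orientation: [75.9, 89.8, -34.9]
ft_force: [-0.1, -5.0, 8.5]
width: 0.611
```

```bash
python3 m.py 488.5 -233 78 158.7
python3 - <<'E'
from cell import monitor;print(monitor.observe()['ft_torque'])
from h import *
s=eyes.capture("side");cv2.imwrite("pics/s9.png",s)
z=lambda i,x,y,w,h,k:cv2.resize(i[y:y+h,x:x+w],None,fx=k,fy=k,interpolation=cv2.INTER_CUBIC)
cv2.imwrite("pics/c9.png",z(s,335,130,80,90,6))
E
```

```text
0 turn [-3.1336e+00  4.9000e-03  1.2000e-03] deg [-1.795e+02  3.000e-01  1.000e-01] shift now [ 0.0002 -0.0016 -0.0014] shift after turn [0.0002 0.0016 0.0014]
180 turn [ 0.008   0.0008 -0.0031] deg [ 0.5  0.  -0.2] shift now [ 0.0002 -0.0016 -0.0014] shift after turn [ 0.0002 -0.0016 -0.0014]
t 21.65 pos [ 489.5 -234.9   78.2] tool y [ 0.935 -0.356  0.003] down [ 0.0026 -0.0018 -1.    ] w 0.6107707757387417 F [-0.1 -5.   8.5] j [ 52.  29. -37. 110.  23.  49. -18.]
[-1.10320223 -0.07059927  0.06208496]
```

View pics/c9.png

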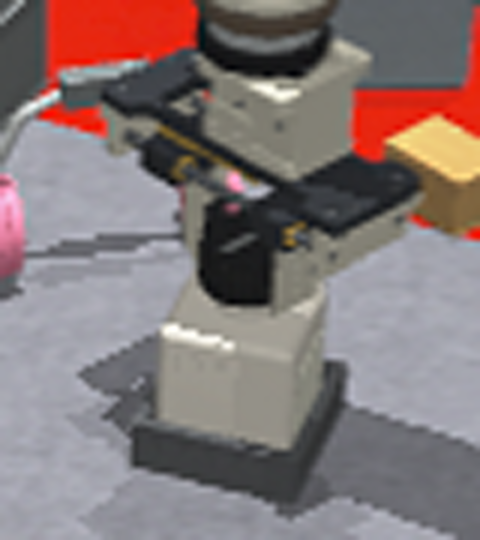

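The stripe has turned with the jaws and the seal pushes up with about 8.5 N, so the cap is free. I'll lift 8 mm as a test.

Emit:
step_arm([
  [[-0.001,0,0,0,0,0,0],[-0.001,0,0,0,0,0,0],[-0.001,0,0,0,0,0,0],[-0.001,0,0,0,0,0,0],[-0.001,0,0,0,0,0,0],[-0.001,0,0,0,0,0,0],[-0.001,0,0,0,0,0,0],[-0.001,0,0,0,0,0,0],[0,0,0,0,0,0,0],[0,0,0,0,0,0,0]],
])

```text
t: 22.7
tool_pos: [487.9, -233.2, 84.9]
orientation: [-137.1, 90.0, 112.2]
ft_force: [1.7, -1.3, -1.7]
width: 0.609
```

Emit:
step_arm([
  [[-0.003,0,0,0,0,0,0],[-0.005,0,0,0,0,0,0],[-0.005,0,0,0,0,0,0],[-0.005,0,0,0,0,0,0],[-0.005,0,0,0,0,0,0],[-0.005,0,0,0,0,0,0],[-0.005,0,0,0,0,0,0],[-0.004,0,0,0,0,0,0],[-0.002,0,0,0,0,0,0],[0,0,0,0,0,0,0]],
])

```text
t: 23.7
tool_pos: [488.1, -233.3, 124.2]
orientation: [-173.1, 90.0, 76.2]
ft_force: [-0.4, -0.7, -0.0]
width: 0.61
```

```bash
python3 m.py 488.5 -233 124 158.7
python3 - <<'E'
from h import *
s=eyes.capture("side");cv2.imwrite("pics/s10.png",s)
z=lambda i,x,y,w,h,k:cv2.resize(i[y:y+h,x:x+w],None,fx=k,fy=k,interpolation=cv2.INTER_CUBIC)
cv2.imwrite("pics/c10.png",np.hstack([z(s,335,120,80,90,5),z(s,230,180,80,90,5)]))
E
```

```text
0 turn [-3.1314e+00 -1.0000e-04 -7.0000e-04] deg [-179.4   -0.    -0. ] shift now [ 0.0002  0.0003 -0.0004] shift after turn [ 0.0002 -0.0003  0.0004]
180 turn [ 0.0102 -0.0005  0.0001] deg [ 0.6 -0.   0. ] shift now [ 0.0002  0.0003 -0.0004] shift after turn [ 0.0002  0.0003 -0.0004]
t 23.7 pos [ 488.1 -233.3  124.2] tool y [ 0.935 -0.354 -0.   ] down [ 1.e-04  4.e-04 -1.e+00] w 0.6100858183409024 F [-0.4 -0.7 -0. ] j [ 54.  25. -39. 108.  20.  54. -15.]
```

View pics/c10.png

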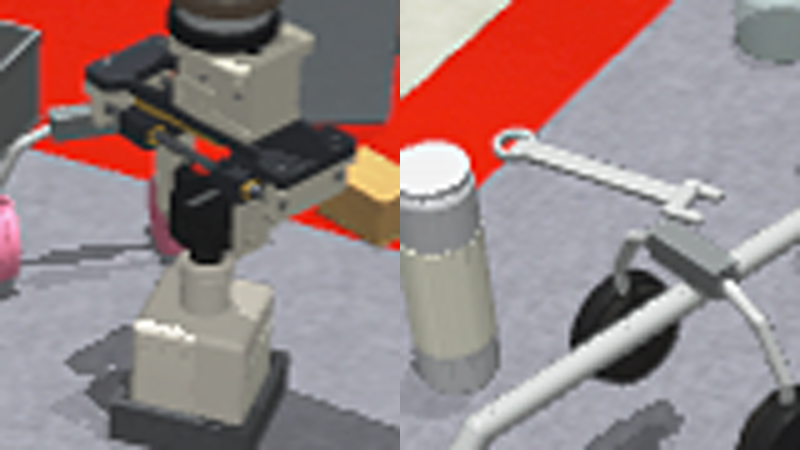

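The cap is held level over the bare neck, and the TCP rose 46.5 mm. The ear defenders hang on the bar with a cup on each side, and the canister stands in its holder. I'll hand it in.

```bash
python3 -c "
from cell import robot;print(robot.close_job())"
```

```text
the job is handed in; nothing more can be done
None
```

I finished the job and handed it in at 23.75 s of the 61 s allowed. The hand-in gives no verdict, so the results below come from my own checks.

**What was done:** I hung the ear defenders over the rail, about 31 mm along the bar from its middle, and released them. Then I gripped the cap, turned it about 63° anticlockwise and lifted it straight up.

**Last checks:**
- **Cap:** it is still gripped, with the jaws at 56 mm. The tool is vertical within 0.1° and rose 46.5 mm, which puts the rim about 20 mm above the neck. Wrist force is under 1 N.
- **Ear defenders:** the last picture shows the crown on the bar, one cup on each side, with nothing touching them.
- **Canister:** it stands upright in its holder with the neck bare.
- **Bystanders:** I saw no bystander move, but I did not measure their positions.

**What disagreed:**
- **Fingertip height:** in the images the fingertips sit about 35 mm above the reported TCP. My first grasp therefore closed on air above the crown, without contact. I measured the offset and regrasped.
- **Cap position:** the arm gave way about 2 mm sideways when it gripped the cap, with about 5 N of side force. That had eased to under 1 N by the final reading.
- **Crown position:** the rays from the two cameras missed each other by 6 mm there, which was within what the grasp could tolerate.

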